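# Lining up bisque tiles on the setting-out board

### The arm

A 6-joint arm with a two-finger parallel gripper is mounted at the origin on the work surface. World frame = base frame: x ahead of the robot, y to its left, z up, the work surface at z = 0. Lengths are in m, angles in rad, forces in N, time in s.
With the tool pointing down it reaches from about 0.275 to 0.775 m from the base axis. Payload 14.6 kg.
Tool frame: the origin (TCP) lies midway between the tips of the shut fingers; the grasp point (between the pads) lies 19 mm behind it; z points along the fingers, y is the line along which they close (so a half turn about z gives the same grasp; the last joint's range is limited). The gripper opens to 85 mm and grips with 20 to 120 N. Pads are 22 mm wide; open, the fingers measure 114 mm over their backs; the gripper's body (76 mm by 85 mm) begins 54 mm behind the grasp point. The pads swing forward as they close: fully open they stand 13 mm farther back than shut.
Start: joints at [-1.481, 0.263, -0.048, 1.259, 0, 1.415], TCP at [0.127, -0.509, 0.231] pointing down, gripper open.
Joint ranges: [-2.65, 2.65], [-0.89, 1.7], [-1.18, 1.37], [-2.13, 2.11], [-1.35, 1.29], [-3.14, 3.14]. Speed limits (rad/s): [1.89, 1.89, 2.57, 2.79, 3.14, 3.14].

### API

Orientations are given as a 3x3 rotation matrix whose columns are the frame's x, y, z axes.
In Python, from rig import r gives the robot as it stands. The module is installed in compiled form; this text tells all that it offers.
- The arm moves only by the tool step_arm, never from a script. Its argument "steps" is a list of rows, each a list of 7 numbers: the shift along the tool's x, y, z scaled (see below), then the turn, a rotation vector about the tool's x, y, z scaled (see below), then the closure, from 0 (fully open) to 1 (shut). In form: [[dx, dy, dz, ax, ay, az, gripper], ...]. A call has 1 to 12 rows; each row shifts and turns the commanded pose from where the row before left it, along the tool's axes as they then stand; what a row does not reach is not made up. The controller multiplies each number of a shift by 2.5 cm and each number of a turn by 4 degrees. A row lasts 1/12 s, in which the tool goes at most 41.7 mm and 7.16 degrees, less where a joint would pass 70% of its speed; a pose out of reach is approached as far as the arm can. A call with a number of a shift or a turn outside -1 to 1 is refused whole. A call with a gripper value outside its range is refused whole. The fingers move at their own pace and stop on an object; "force" is the grip in N (left out, the last holds). Time passes only in rows, so rows that do not move let the fingers close. It gives the time, the measured TCP pose, the force, the opening and the grip force at its end, in the units of the state.
- r.read_state(): the state, without advancing time (a new reading comes with each control period).
- r.snapshot(name): name is "side" or "top" or "wrist"; returns a dict with "pixels" (420x560x3 uint8, red, green, blue), "range_z" (420x560 float32, m along the optical axis (not along the pixel's ray), 0 where there is no reading), "intrinsics" (3x3 intrinsics, pixels), "dist" ([k1, k2, p1, p2, k3] as OpenCV has them; the pictures are not rectified), "origin" and "orientation" of the camera in the world. Camera axes: x right, y up, looking along -z (the intrinsics and any distortion apply to the point x, -y, -z); pixel columns grow to the right and rows downward; lengths in m; the calibration is good to about 2 mm. A picture is of the moment at which its call begins.
- r.hand_in(): hands the job in; it is judged then, once.
Trained networks look in a picture, given as the dict that the camera call returned (one of the last four; its "shot" number tells which), for a name from the list of things; names that differ only in an ending like _2 or _b are one class to them, and where a whole thing is asked for, a point or a joint stands for the part that bears it (a point fixed in the world has none). Each returns a list of dicts, best first, with "score" (0 to 1); they miss things now and then, are a little off and sometimes report something else, mostly with a low value. They report only what shows in the picture. A call takes as long as a camera call. They do not tell look-alikes from the thing itself.
- r.silhouettes(label, picture): "pixels" (420x560 bool, what is visible of it) and "location" ([column, row] in pixels, amid what is visible of it).
The state is a dict: "t": time; "joint_positions": joint angles; "qvel": joint speeds; "effort": joint torques, N m; "eef_pos": TCP position; "tool_rot": TCP orientation; "wrist_force": force on the tool from outside, world axes, zero at the start; "torque": the same for the moment, N m; "opening": finger opening in m; "gripper_force": force on a finger pad.
Only numpy, scipy, OpenCV 4.12 (cv2) and the standard library are available. Lean on these libraries where they do the work, as an engineer would, in place of code of your own. Each camera call takes 0.05 s, during which the arm holds its last target. There are 200 camera calls.

### The job

Line up the three loose bisque tiles on the setting-out board, ready for tracing a design across them: nudge them flat and square into the corner of the two wooden battens, butted edge to edge in one straight row along the long far batten. Close the row with the flat steel bar: lay it down flat on the board along the tiles' near edges, about midway along the row and snug against all three, so that they cannot creep. Leave the bowl, the mug and the pot of tools where they stand.

Things in the scene. Friction and masses are not known exactly. Their poses are not given: they have to be found in the camera images.
- board: the setting-out board, fixed to the bench: plywood 250 mm (its x) by 450 mm (its y), 18 mm thick, with two fixed wooden battens 25 mm wide and 16 mm high on top. Origin on the bench under the board; the plywood spans x -125 to +125 mm and y -210 to +240 mm. The long batten lies along the far edge, its inner face at x = +110 mm; the short end batten lies along the left (+y) edge, its inner face at y = +215 mm. The near (-x) and right (-y) edges have no batten. z up
- corner (a point): the inner corner where the faces of the two battens meet, at the height of the board's top surface (18 mm above the bench); axes as the board's: the free surface lies to -x and -y of it, the long batten runs along y, the end batten along x. The finished row takes 90 mm in x and 270 mm in y from here
- tile_a: a loose square tile of pale unglazed fired clay, 90 x 90 x 12 mm thick, about 0.18 kg, one of three alike, lying flat on the board; origin at the centre of its underside, x and y along its sides, z up
- tile_b: a loose square tile of pale unglazed fired clay, 90 x 90 x 12 mm thick, about 0.18 kg, one of three alike, lying flat on the board; origin at the centre of its underside, x and y along its sides, z up
- tile_c: a loose square tile of pale unglazed fired clay, 90 x 90 x 12 mm thick, about 0.18 kg, one of three alike, lying flat on the board; origin at the centre of its underside, x and y along its sides, z up
- bar: a loose flat steel bar, 200 mm long (its y) by 25 mm wide (its x) by 15 mm high, about 0.57 kg, lying on the bench to the left or the right of the board, its length pointing roughly away from the robot; origin at the centre of its underside, z up
- bowl: bystander: a small blue bowl, 100 mm across, 50 mm high, on the bench on the other side of the board from the bar; origin at the centre of its underside
- mug: bystander: a blue mug 80 mm across, 90 mm high, its handle turned away from the board, on the bench beyond and to the left of the board; origin at the centre of its underside
- toolpot: bystander: a terracotta pot of brushes and tools, 124 mm across, about 220 mm high, on the bench beyond and to the right of the board; origin at the centre of its underside
There are look-alikes about, which are no part of the job. What is meant by the bar is not red, and is the smaller of those in its own colour. What is shaped like the tile_b but yellow is not meant.

How it is judged:
At the end, for the whole second after the job is handed in: Tiles flat on the board, square within 0.06 rad, far edges within 5 mm of the long batten, all within 280 mm of the end batten (10 mm of gaps in all). Bar flat on the board, parallel within 0.06 rad, at most 6 mm of play in front of the row, within 40 mm of its middle. All at rest (x of tile_a in the frame of corner between -0.05 and -0.04 m and y of tile_a in the frame of corner between -0.235 and -0.04 m and z of tile_a in the frame of corner between -0.004 and 0.004 m and (angle between the x axis of tile_a and the x axis of corner, either way round below 0.06 rad or angle between the x axis of tile_a and the y axis of corner, either way round below 0.06 rad) and angle between each of tile_a, tile_b, tile_c, bar's own z axis and vertical below 0.06 rad and linear speed of each of tile_a, tile_b, tile_c, bar below 0.01 m/s and x of tile_b in the frame of corner between -0.05 and -0.04 m and y of tile_b in the frame of corner between -0.235 and -0.04 m and z of tile_b in the frame of corner between -0.004 and 0.004 m and (angle between the x axis of tile_b and the x axis of corner, either way round below 0.06 rad or angle between the x axis of tile_b and the y axis of corner, either way round below 0.06 rad) and x of tile_c in the frame of corner between -0.05 and -0.04 m and y of tile_c in the frame of corner between -0.235 and -0.04 m and z of tile_c in the frame of corner between -0.004 and 0.004 m and (angle between the x axis of tile_c and the x axis of corner, either way round below 0.06 rad or angle between the x axis of tile_c and the y axis of corner, either way round below 0.06 rad) and x of bar in the frame of corner between -0.1085 and -0.096 m and y of bar in the frame of corner between -0.175 and -0.095 m and z of bar in the frame of corner between -0.004 and 0.004 m and angle between the y axis of bar and the y axis of corner, either way round below 0.06 rad); the robot touches nothing.
It fails at once if the bowl is moved by more than 20 mm or tipped (distance of bowl from where it was at the start of the episode above 0.02 m or angle between bowl's own z axis and vertical above 0.3 rad).
It fails at once if the mug is moved by more than 20 mm or tipped (distance of mug from where it was at the start of the episode above 0.02 m or angle between mug's own z axis and vertical above 0.3 rad).
It fails at once if the pot of tools is moved by more than 20 mm or tipped (distance of toolpot from where it was at the start of the episode above 0.02 m or angle between toolpot's own z axis and vertical above 0.3 rad).
It also fails if it takes over 72 s, if anything falls off the work surface, if the arm or the gripper's body presses on something with over 40 N, if the wrist force passes 120 N, or if a joint passes its speed limit or range.

## Working session

There is one attempt and no reset: what is moved stays moved. The work goes in short steps, Python scripts to look and compute and a tool call to move; the robot and the scene stay as the last step left them, time stands still between calls to the robot, and variables do not carry over. Pictures are saved under pics/ and viewed, at most 10 in all, crops included, and the job is handed in when it is done.

Besides the shell and the picture viewer there is one more tool, called after "Call:" by a JSON object that holds its "fn" and its "kwargs", one argument or row to a line. step_arm: Moves the arm, as the interface text tells. Shifts and turns lie within -1 to 1; 1 stands for 2.5 cm of shift or 4 degrees of turn. Its arguments: {"type":"object","properties":{"steps":{"type":"array"},"force":{"type":"number"}},"required":["steps"]}

```bash
mkdir -p pics; cat > h.py <<'E'
import numpy as np, cv2
from rig import r
def save(s,n): cv2.imwrite('pics/'+n,cv2.cvtColor(s['pixels'],cv2.COLOR_RGB2BGR))
def cloud(s):
    h,w=s['range_z'].shape
    u,v=np.meshgrid(np.arange(w),np.arange(h))
    p=cv2.undistortPoints(np.stack([u,v],-1).reshape(-1,1,2).astype(np.float64),np.array(s['intrinsics']),np.array(s['dist'])).reshape(h,w,2)
    z=s['range_z']
    c=np.stack([p[...,0]*z,-p[...,1]*z,-z],-1)
    return c@np.array(s['orientation']).T+np.array(s['origin'])
E
python3 - <<'E'
from h import *
s=r.snapshot('top'); save(s,'top0.png'); np.save('top0.npy',cloud(s))
P=cloud(s)
for n in ['tile_a','bar','board','bowl','mug','toolpot']:
    for d in r.silhouettes(n,s):
        m=d['pixels']&(s['range_z']>0)
        q=P[m]; print(n,round(d['score'],2),np.round(d['location']),m.sum(),np.round(np.median(q,0),3),np.median(s['pixels'][m],0), cv2.minAreaRect((q[:,:2]*1000).astype(np.float32)))
s2=r.snapshot('side'); save(s2,'side0.png')
print(s['origin'],s2['origin'],r.read_state()['t'],r.read_state()['tool_rot'])
E
```

```text
tile_a 0.82 [258. 185.] 670 [ 0.528 -0.021  0.028] [197. 193. 173.] ((528.4839477539062, -21.661968231201172), (95.4879379272461, 93.7132568359375), 7.04424524307251)
tile_a 0.72 [298. 178.] 652 [ 0.54  -0.168  0.029] [197. 192. 173.] ((542.40087890625, -168.5730743408203), (95.2234878540039, 92.10968780517578), 2.7049925327301025)
tile_a 0.62 [213. 199.] 722 [0.495 0.109 0.028] [196. 192. 172.] ((495.83197021484375, 110.47245025634766), (98.87826538085938, 96.62266540527344), 22.5252628326416)
bar 0.92 [416. 157.] 423 [ 0.611 -0.596  0.013] [157.  30.  20.] ((610.8389282226562, -599.7935180664062), (198.6610107421875, 34.63603210449219), 11.230179786682129)
bar 0.79 [353. 278.] 542 [ 0.194 -0.352  0.018] [107. 105. 102.] ((184.59703063964844, -323.8954772949219), (105.84048461914062, 235.24427795410156), 12.841612815856934)
bar 0.71 [358. 212.] 382 [ 0.43  -0.384  0.013] [152. 149. 145.] ((437.1080017089844, -383.94464111328125), (195.0379638671875, 26.41521644592285), 11.81399154663086)
bowl 0.9 [147. 209.] 612 [0.459 0.364 0.019] [50. 60. 71.] ((455.2977294921875, 355.73846435546875), (95.10446166992188, 97.56392669677734), 28.07817268371582)
mug 0.64 [140. 157.] 626 [0.652 0.395 0.037] [48. 52. 57.] ((646.2669677734375, 399.0694885253906), (78.87335968017578, 110.17926025390625), 9.35647964477539)
toolpot 0.91 [357. 134.] 1083 [ 0.694 -0.374  0.093] [101.  57.  33.] ((695.9588623046875, -378.5391845703125), (115.27082824707031, 167.17294311523438), 50.79194641113281)
[ 0.30522926 -0.09337968  1.64592181] [-0.08542177  0.99903464  1.0785095 ] 0.4 [[ 9.70185786e-01  2.42362415e-01  8.92615107e-06]
 [ 2.42362410e-01 -9.70185773e-01  1.68525014e-04]
 [ 4.95041541e-05 -1.61337210e-04 -9.99999986e-01]]
```

View pics/top0.png

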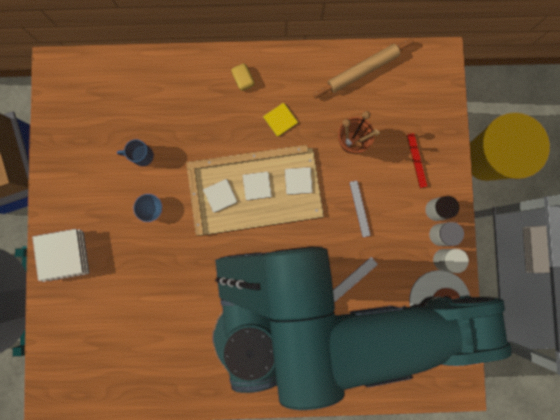

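View pics/side0.png

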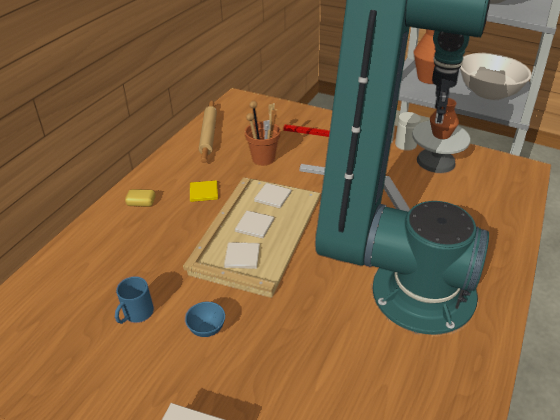

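Top view: the board is at about (190–325, 150–235), with tiles at (213,196), (258,185) and (298,181). The 195×26 mm grey bar at (360,208) is the one meant. The longer grey bar at (355,278), the red bar at (417,160) and the yellow tile are look-alikes. Next I fit the board pose.

```bash
cat >> h.py <<'E'
from scipy.optimize import minimize
def board(P,g0):
    """fit board (x,y,yaw) to batten-height points"""
    q=P.reshape(-1,3); q=q[(np.abs(q[:,0]-.52)<.25)&(np.abs(q[:,1])<.33)]
    def f(g,n=False):
        c,s=np.cos(g[2]),np.sin(g[2]); d=q[:,:2]-g[:2]
        x=d[:,0]*c+d[:,1]*s; y=-d[:,0]*s+d[:,1]*c
        L=(x>-.125)&(x<.125)&(y>-.210)&(y<.240)
        B=L&((x>.110)|(y>.215))
        h=np.where(B,.034,np.where(L,.018,0))
        e=np.abs(q[:,2]-h); return np.minimum(e,.012).mean()*1000
    best=min((minimize(f,np.array(g0)+[0,0,a],method='Nelder-Mead',options=dict(initial_simplex=np.array(g0)+[0,0,a]+np.array([[0,0,0],[.01,0,0],[0,.01,0],[0,0,.04]]))) for a in (-.06,-.02,.02,.06)),key=lambda o:o.fun)
    return best.x,best.fun
def tob(p,g):
    c,s=np.cos(g[2]),np.sin(g[2]); d=np.atleast_2d(p)[:,:2]-g[:2]
    return np.stack([d[:,0]*c+d[:,1]*s,-d[:,0]*s+d[:,1]*c],1)
def tow(b,g):
    c,s=np.cos(g[2]),np.sin(g[2]); b=np.atleast_2d(b)
    return np.stack([b[:,0]*c-b[:,1]*s,b[:,0]*s+b[:,1]*c],1)+g[:2]
E
python3 - <<'E'
from h import *
P=np.load('top0.npy')
g,e=board(P,[.52,-.02,.1]); print(g,e)
for t in [(.5285,-.0217),(.5424,-.1686),(.4958,.1105),(.437,-.384),(.455,.356),(.646,.399),(.696,-.378)]: print(np.round(tob(t,g)*1000))
for x in (.05,-.05,.11):print(np.round(tow([[x,0]],g),3))
E
```

```text
[ 0.51171049 -0.02796603  0.11938739] 4.857178771507734
[[17.  4.]]
[[  14. -143.]]
[[  1. 139.]]
[[-117. -345.]]
[[-11. 388.]]
[[184. 408.]]
[[ 141. -369.]]
[[ 0.561 -0.022]]
[[ 0.462 -0.034]]
[[ 0.621 -0.015]]
```

Call:
{"fn": "step_arm", "kwargs": {
  "steps": [
    [1,0,0,0,0,0,0],
    [1,0,0,0,0,0,0],
    [1,0,0,0,0,0,0],
    [1,0,0,0,0,0,0],
    [1,0,0,0,0,0,0],
    [1,0,0,0,0,0,0],
    [1,0,0,0,0,0,0],
    [1,0,0,0,0,0,0],
    [1,0,0,0,0,0,0],
    [0,0,0,0,0,0,0]
  ]
}}

```text
t: 1.23
eef_pos: [0.3487, -0.4537, 0.231]
tool_rot: [[0.97, 0.245, 0.001], [0.245, -0.97, 0.0], [0.001, -0.0, -1.0]]
wrist_force: [-0.1, 0.2, -0.3]
opening: 0.0857
gripper_force: 0.0
```

Call:
{"fn": "step_arm", "kwargs": {
  "steps": [
    [0.6,-1,-0.3,0,0,0,0.4],
    [0.6,-1,-0.3,0,0,0,0.4],
    [0.6,-1,-0.3,0,0,0,0.4],
    [0.6,-1,-0.3,0,0,0,0.4],
    [0.6,-1,-0.3,0,0,0,0.4],
    [0.6,-1,-0.3,0,0,0,0.4],
    [0.6,-1,-0.3,0,0,0,0.4],
    [0.6,-1,-0.3,0,0,0,0.4],
    [0.6,-1,-0.3,0,0,0,0.4],
    [0.6,-1,-0.3,0,0,0,0.4],
    [0.6,-1,-0.3,0,0,0,0.4],
    [0.6,-1,-0.3,0,0,0,0.4]
  ]
}}

```text
t: 2.23
eef_pos: [0.4474, -0.1189, 0.3218]
tool_rot: [[0.97, 0.242, 0.0], [0.242, -0.97, -0.0], [0.0, 0.0, -1.0]]
wrist_force: [0.7, -0.3, 0.4]
opening: 0.0512
gripper_force: 0.0
```

Call:
{"fn": "step_arm", "kwargs": {
  "steps": [
    [0.3,-1,0,0,0,0,0.4],
    [0.3,-1,0,0,0,0,0.4],
    [0,-0.6,0,0,0,0,0.4],
    [0,0,0,0,0,1,0.4],
    [0,0,0,0,0,0.8,0.4],
    [0,0,0,0,0,0,0.4],
    [0,0,0,0,0,0,0.4]
  ]
}}

```text
t: 2.82
eef_pos: [0.4462, -0.0536, 0.3213]
tool_rot: [[0.993, 0.12, -0.0], [0.12, -0.993, -0.0], [-0.0, 0.0, -1.0]]
wrist_force: [-0.2, -0.0, -0.3]
opening: 0.0515
gripper_force: 0.0
```

```bash
python3 - <<'E'
from h import *
s=r.snapshot('wrist'); save(s,'w1.png'); P=cloud(s); np.save('w1.npy',P)
print(s['origin'],np.round(s['orientation'],2), r.read_state()['eef_pos'],r.read_state()['tool_rot'])
g,e=board(P[s['range_z']>0],[.512,-.028,.119]); print(g,e)
for d in r.silhouettes('tile_a',s):
    m=d['pixels']&(s['range_z']>0); q=P[m]; q=q[abs(q[:,2]-np.median(q[:,2]))<.004]
    print(round(d['score'],2),np.round(d['location']),np.round(np.median(q,0),3),cv2.minAreaRect((tob(q,g)*1000).astype(np.float32)))
E
```

```text
[ 0.50972498 -0.04588621  0.46393111] [[ 0.12  0.96  0.26]
 [-0.99  0.12  0.03]
 [-0.   -0.26  0.97]] [ 0.4461814  -0.05367698  0.32128208] [[ 9.92710723e-01  1.20521451e-01 -7.24598368e-07]
 [ 1.20521451e-01 -9.92710722e-01 -3.91676144e-05]
 [-5.43985430e-06  3.87947812e-05 -9.99999999e-01]]
[ 0.51249599 -0.03025434  0.12173992] 5.531817911338905
0.83 [264. 109.] [ 0.53  -0.022  0.03 ] ((16.649986267089844, 6.058078765869141), (90.21341705322266, 90.65576171875), 89.51222229003906)
0.8 [167. 120.] [0.499 0.107 0.03 ] ((1.7094058990478516, 138.51622009277344), (90.07862854003906, 90.31375122070312), 16.171615600585938)
0.65 [372. 110.] [ 0.544 -0.168  0.03 ] ((12.854869842529297, -141.43463134765625), (90.32333374023438, 90.73006439208984), 85.9876937866211)
0.5 [537.  30.] [ 0.652 -0.327  0.057] ((102.9961929321289, -319.918212890625), (72.35585021972656, 17.554933547973633), 33.626705169677734)
```

View pics/w1.png

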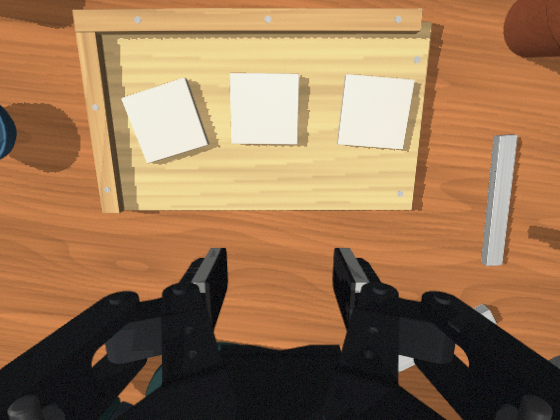

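Wrist view: the three tiles are at (165,120), (264,109) and (375,110), and the bar is at (500,200). The sizes measure 90 mm with tops at 30 mm, as they should. I now start pushing the left tile to the long batten with both fingers.

Call:
{"fn": "step_arm", "kwargs": {
  "steps": [
    [-0.45,-0.5,1,0,0,0,0.53],
    [0,-0.5,1,0,0,0,0.53],
    [0,-0.5,1,0,0,0,0.53],
    [0,-0.5,1,0,0,0,0.53],
    [0,-0.5,1,0,0,0,0.53],
    [0,-0.5,1,0,0,0,0.53],
    [0,-0.5,1,0,0,0,0.53],
    [0,-0.5,1,0,0,0,0.53],
    [0,-0.5,1,0,0,0,0.53],
    [0,-0.5,1,0,0,0,0.53],
    [0,-0.5,1,0,0,0,0.53],
    [0,-0.4,0.4,0,0,0,0.53]
  ]
}}

```text
t: 3.92
eef_pos: [0.4161, 0.0921, 0.0338]
tool_rot: [[0.993, 0.12, -0.003], [0.12, -0.993, 0.0], [-0.003, -0.0, -1.0]]
wrist_force: [-0.3, 0.2, -0.5]
opening: 0.0405
gripper_force: 0.0
```

Call:
{"fn": "step_arm", "kwargs": {
  "steps": [
    [0,0,0.3,0,0,0,0.53],
    [0,0,0.2,0,0,0,0.53],
    [0,0,0.06,0,0,0,0.53],
    [0,0,0,0,0,0,0.53],
    [0,0,0,0,0,0,0.53]
  ]
}}

```text
t: 4.33
eef_pos: [0.4181, 0.0912, 0.0228]
tool_rot: [[0.993, 0.118, 0.001], [0.118, -0.993, -0.0], [0.001, 0.0, -1.0]]
wrist_force: [-0.2, -0.7, -0.2]
opening: 0.0402
gripper_force: 0.0
```

```bash
cat >> h.py <<'E'
G=np.array([.5125,-.0303,.1217])
def tiles(s,g=G):
    P=cloud(s)
    for d in r.silhouettes('tile_a',s):
        m=d['pixels']&(s['range_z']>0); q=P[m]
        if len(q)<30: continue
        q=q[abs(q[:,2]-np.median(q[:,2]))<.004]; b=cv2.minAreaRect((tob(q,g)*1000).astype(np.float32))
        print('tile',round(d['score'],2),np.round(np.median(q[:,2]),3),*[np.round(x,1) for x in b])
def st():
    s=r.read_state(); R=s['tool_rot']
    print('t',s['t'],'board xy mm',np.round(tob(s['eef_pos'],G)*1000,1),'z',round(s['eef_pos'][2]*1000,1),'yaw-board',round(np.arctan2(R[1][0],R[0][0])-G[2],4),np.round(s['wrist_force'],1),s['opening'])
E
python3 - <<'E'
from h import *
st(); s=r.snapshot('wrist'); save(s,'w2.png'); tiles(s)
E
```

```text
t 4.3333 board xy mm [[-78.9 132. ]] z 22.8 yaw-board -0.0031 [-0.2 -0.7 -0.2] 0.040152267847043115
tile 0.69 0.03 [ 2.2 30.9] [42.2 61.3] 89.1
```

View pics/w2.png

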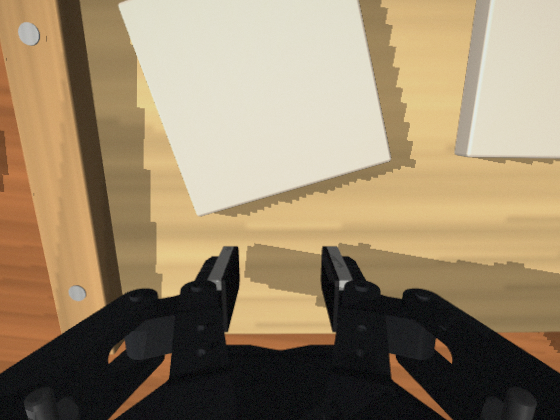

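The fingers sit on the board at (225,270) and (340,270), with the tile's near corner at (198,214). I push ahead.

Call:
{"fn": "step_arm", "kwargs": {
  "steps": [
    [0.4,0,0,0,0,0,0.53],
    [0.4,0,0,0,0,0,0.53],
    [0.4,0,0,0,0,0,0.53],
    [0.4,0,0,0,0,0,0.53],
    [0.4,0,0,0,0,0,0.53],
    [0.4,0,0,0,0,0,0.53],
    [0.3,0,0,0,0,0,0.53],
    [0.3,0,0,0,0,0,0.53],
    [0.2,0,0,0,0,0,0.53],
    [0.2,0,0,0,0,0,0.53],
    [0,0,0,0,0,0,0.53]
  ]
}}

```text
t: 5.35
eef_pos: [0.5029, 0.1018, 0.0223]
tool_rot: [[0.993, 0.119, 0.001], [0.119, -0.993, 0.0], [0.001, 0.0, -1.0]]
wrist_force: [0.8, -0.9, -0.5]
opening: 0.0401
gripper_force: 0.0
```

```bash
python3 - <<'E'
from h import *
st(); s=r.snapshot('wrist'); save(s,'w3.png'); tiles(s)
E
```

```text
t 5.35 board xy mm [[  6.6 132.3]] z 22.3 yaw-board -0.0026 [ 0.8 -0.9 -0.5] 0.04008379164097945
tile 0.96 0.03 [ 61.9 125.6] [90.4 90.1] 89.6
tile 0.9 0.03 [16.2 21. ] [91.3 61.6] 0.2
```

View pics/w3.png

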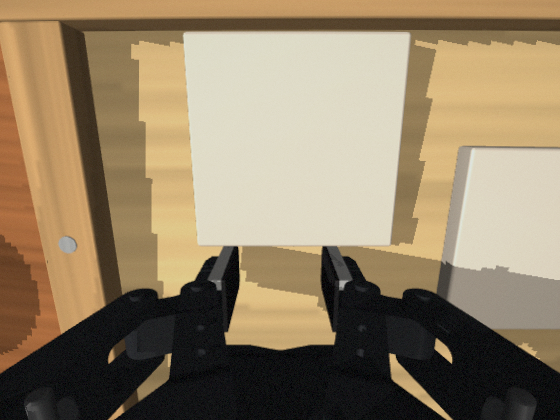

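Tile at (297,140) is square, about 3 mm short of the batten. I finish it and go on to the middle tile.

Call:
{"fn": "step_arm", "kwargs": {
  "steps": [
    [0.1,0,0,0,0,0,0.53],
    [0.08,0,0,0,0,0,0.53],
    [0,0,0,0,0,0,0.53]
  ]
}}

```text
t: 5.7
eef_pos: [0.5063, 0.1023, 0.0223]
tool_rot: [[0.993, 0.119, -0.0], [0.119, -0.993, -0.0], [-0.0, 0.0, -1.0]]
wrist_force: [-0.3, -0.4, 0.7]
opening: 0.0402
gripper_force: 0.2
```

Call:
{"fn": "step_arm", "kwargs": {
  "steps": [
    [-0.4,0,0,0,0,0,0.53],
    [0,0,-1,0,0,0,0.53],
    [-0.7,0.8,0,0,0,0,0.53],
    [-0.7,1,0,0,0,0,0.53],
    [-0.7,1,0,0,0,0,0.53],
    [0,1,0,0,0,0,0.53],
    [0,1,0,0,0,0,0.53],
    [0,0.24,0.3,0,0,0,0.53],
    [0,0,0.4,0,0,0,0.53],
    [0,0,0.3,0,0,0,0.53],
    [0,0,0,0,0,0,0.53]
  ]
}}

```text
t: 6.62
eef_pos: [0.458, -0.0297, 0.021]
tool_rot: [[0.993, 0.119, -0.002], [0.119, -0.993, 0.001], [-0.002, -0.001, -1.0]]
wrist_force: [0.0, -0.5, 0.3]
opening: 0.0401
gripper_force: 0.0
```

```bash
python3 - <<'E'
from h import *
st(); s=r.snapshot('wrist');tiles(s)
E
```

```text
t 6.6167 board xy mm [[-54.    7.2]] z 21.0 yaw-board -0.0026 [ 0.  -0.5  0.3] 0.040087871321080354
tile 0.93 0.03 [ 38.6 101.3] [38.4 43.9] 0.2
tile 0.8 0.03 [13.9  5.9] [90.7 85.7] 89.5
tile 0.8 0.03 [ 10.8 -98.5] [91.5 25.6] 11.5
```

Call:
{"fn": "step_arm", "kwargs": {
  "steps": [
    [0.4,0,0,0,0,0,0.53],
    [0.4,0,0,0,0,0,0.53],
    [0.4,0,0,0,0,0,0.53],
    [0.4,0,0,0,0,0,0.53],
    [0.4,0,0,0,0,0,0.53],
    [0.3,0,0,0,0,0,0.53],
    [0.2,0,0,0,0,0,0.53],
    [0.08,0,0,0,0,0,0.53],
    [0,0,0,0,0,0,0.53]
  ]
}}

```text
t: 7.47
eef_pos: [0.5218, -0.0226, 0.0217]
tool_rot: [[0.993, 0.119, -0.004], [0.119, -0.993, -0.001], [-0.004, 0.0, -1.0]]
wrist_force: [-10.0, -3.5, 3.9]
opening: 0.0402
gripper_force: 5.0
```

Call:
{"fn": "step_arm", "kwargs": {
  "steps": [
    [-0.4,0,0,0,0,0,0.53],
    [0,0,-1,0,0,0,0.53],
    [-0.6,0.9,0,0,0,0,0.53],
    [-0.7,1,0,0,0,0,0.53],
    [-0.7,1,0,0,0,0,0.53],
    [0,1,0,0,0,0,0.53],
    [0,1,0,0,0,0,0.53],
    [0,1,0.3,0,0,0,0.53],
    [0,0,0.4,0,0,0,0.53],
    [0,0,0.25,0,0,0,0.53],
    [0,0,0,0,0,0,0.53]
  ]
}}

```text
t: 8.38
eef_pos: [0.4804, -0.1757, 0.0224]
tool_rot: [[0.993, 0.118, -0.002], [0.118, -0.993, 0.001], [-0.001, -0.001, -1.0]]
wrist_force: [-1.4, 0.7, 0.1]
opening: 0.0402
gripper_force: 0.0
```

```bash
python3 - <<'E'
from h import *
st(); s=r.snapshot('wrist');tiles(s)
E
```

```text
t 8.3833 board xy mm [[ -49.6 -140.4]] z 22.4 yaw-board -0.0031 [-1.4  0.7  0.1] 0.04016814279339637
tile 0.84 0.03 [ 41.4 -31.9] [19.  44.5] 87.3
```

Call:
{"fn": "step_arm", "kwargs": {
  "steps": [
    [0.4,0,0,0,0,0,0.53],
    [0.4,0,0,0,0,0,0.53],
    [0.4,0,0,0,0,0,0.53],
    [0.4,0,0,0,0,0,0.53],
    [0.3,0,0,0,0,0,0.53],
    [0.3,0,0,0,0,0,0.53],
    [0.16,0,0,0,0,0,0.53],
    [0.06,0,0,0,0,0,0.53],
    [0,0,0,0,0,0,0.53]
  ]
}}

```text
t: 9.23
eef_pos: [0.5398, -0.169, 0.0231]
tool_rot: [[0.993, 0.119, -0.004], [0.119, -0.993, -0.001], [-0.004, 0.0, -1.0]]
wrist_force: [-11.5, -3.1, 5.2]
opening: 0.0404
gripper_force: 5.8
```

Call:
{"fn": "step_arm", "kwargs": {
  "steps": [
    [-0.4,0,0,0,0,0,0.53],
    [0,0,-1,0,0,0,1],
    [0,0,-1,0,0,0,1],
    [0,1,-0.4,0,0,0,1],
    [0,1,0,0,0,0,1],
    [0,1,0,0,0,0,1],
    [1,0,0,0,0,0,1],
    [1,0,0,0,0,0,1],
    [0.4,0,0,0,0,0,1],
    [0,0,0,0,0,0,1],
    [0,0,0,0,0,0,1]
  ]
}}

```text
t: 10.15
eef_pos: [0.5997, -0.2373, 0.0832]
tool_rot: [[0.993, 0.119, -0.0], [0.119, -0.993, 0.0], [-0.0, -0.0, -1.0]]
wrist_force: [-0.6, 0.1, -0.7]
opening: 0.0003
gripper_force: 0.0
```

```bash
python3 - <<'E'
from h import *
st(); s=r.snapshot('wrist');tiles(s)
s=r.snapshot('top');tiles(s)
E
```

```text
t 10.15 board xy mm [[  61.5 -216.1]] z 83.2 yaw-board -0.0021 [-0.6  0.1 -0.7] 0.00031891920715945216
tile 0.81 0.03 [ 62.7 -39.2] [20.9 90.8] 77.9
tile 0.73 0.012 [ 193.4 -105.2] [14.7 37.7] 0.6
tile 0.57 0.03 [  64.5 -139.9] [90.6 90.1] 89.8
tile 0.9 0.028 [ 62.7 128.3] [86.9 89.6] 89.8
tile 0.73 0.01 [ 244.  -111.1] [87.9 86.3] 26.0
tile 0.56 0.028 [62.4  7.4] [89.6 89.7] 89.8
```

All three tiles are square against the long batten. Next I push the row from the right end toward the end batten.

Call:
{"fn": "step_arm", "kwargs": {
  "steps": [
    [0.1,0,1,0,0,0,1],
    [0,0,0.8,0,0,0,1],
    [0,0,0.44,0,0,0,1],
    [0,0,0.2,0,0,0,1],
    [0,-0.3,0,0,0,0,1],
    [0,-0.4,0,0,0,0,1],
    [0,-0.4,0,0,0,0,1],
    [0,-0.4,0,0,0,0,1],
    [0,-0.4,0,0,0,0,1],
    [0,-0.4,0,0,0,0,1]
  ]
}}

```text
t: 11.18
eef_pos: [0.596, -0.1795, 0.0235]
tool_rot: [[0.993, 0.119, 0.001], [0.119, -0.993, -0.002], [0.001, 0.002, -1.0]]
wrist_force: [-1.5, -5.9, 7.2]
opening: 0.0004
gripper_force: 4.2
```

Call:
{"fn": "step_arm", "kwargs": {
  "steps": [
    [0,-0.4,0,0,0,0,1],
    [0,-0.4,0,0,0,0,1],
    [0,-0.4,0,0,0,0,1],
    [0,-0.4,0,0,0,0,1],
    [0,-0.4,0,0,0,0,1],
    [0,-0.4,0,0,0,0,1],
    [0,-0.4,0,0,0,0,1],
    [0,-0.3,0,0,0,0,1],
    [0,-0.2,0,0,0,0,1],
    [0,0,0,0,0,0,1]
  ]
}}

```text
t: 12.02
eef_pos: [0.5859, -0.0972, 0.0235]
tool_rot: [[0.993, 0.12, 0.001], [0.12, -0.993, -0.001], [0.001, 0.001, -1.0]]
wrist_force: [-1.6, -0.3, 8.5]
opening: -0.0
gripper_force: 4.6
```

```bash
python3 - <<'E'
from h import *
st(); s=r.snapshot('wrist');tiles(s); save(s,'w4.png')
s=r.snapshot('top');tiles(s)
E
```

```text
t 12.0167 board xy mm [[ 64.8 -75.4]] z 23.5 yaw-board -0.0018 [-1.6 -0.3  8.5] -1.692609504447598e-05
tile 0.83 0.03 [63.5 38.9] [46.6 95. ] 81.0
tile 0.61 0.03 [ 64.9 -23.4] [91. 90.] 89.9
tile 0.79 0.01 [ 248.8 -120.8] [88.  70.8] 29.8
tile 0.71 0.028 [ 63.  156.7] [90.5 93.1] 0.5
tile 0.63 0.029 [83.1 94.6] [50.8 90.3] 48.8
```

View pics/w4.png

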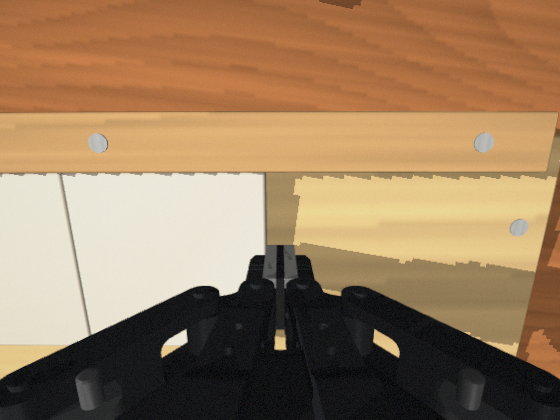

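The tiles are butted with the right edge at (265,200), still about 13 mm short of the end. I push on.

Call:
{"fn": "step_arm", "kwargs": {
  "steps": [
    [0,-0.2,-0.06,0,0,0,1],
    [0,-0.2,0,0,0,0,1],
    [0,-0.1,0,0,0,0,1],
    [0,-0.06,0,0,0,0,1],
    [0,-0.06,0,0,0,0,1],
    [0,0,0,0,0,0,1]
  ]
}}

```text
t: 12.72
eef_pos: [0.5842, -0.0834, 0.0241]
tool_rot: [[0.993, 0.119, 0.0], [0.119, -0.993, -0.002], [0.0, 0.002, -1.0]]
wrist_force: [0.8, -8.4, -0.7]
opening: 0.0
gripper_force: 3.9
```

```bash
python3 - <<'E'
from h import *
st(); s=r.snapshot('wrist');tiles(s)
s=r.snapshot('top');tiles(s)
E
```

```text
t 12.7167 board xy mm [[ 64.7 -61.4]] z 24.1 yaw-board -0.0028 [ 0.8 -8.4 -0.7] 2.3280210438883754e-05
tile 0.87 0.03 [64.9 -9.5] [90.7 90. ] 89.8
tile 0.59 0.03 [64.8 59.2] [90.7 50.6] 0.3
tile 0.84 0.028 [ 62.6 170.1] [89.9 89.9] 89.5
tile 0.65 0.011 [ 244.4 -109.8] [90.1 90.2] 26.3
tile 0.62 0.028 [ 84.3 109.6] [46.  86.4] 47.5
```

The row is seated (8 N of resistance, right tile centre at y = -9.5 mm). Now I go for the bar.

Call:
{"fn": "step_arm", "kwargs": {
  "steps": [
    [0,0.3,0,0,0,0,1],
    [0,0.1,-1,0,0,0,1],
    [-0.6,0,-1,0,0,0,1],
    [-1,0.6,-1,0,0,0,0.6],
    [-1,0.9,-1,0,0,0,0],
    [-1,1,-1,0,0,0,0],
    [-1,1,-1,0,0,0,0],
    [-1,1,-1,0,0,0,0],
    [-1,1,0,0,0,0,0],
    [-1,1,0,0,0,0,0],
    [-1,1,0,0,0,0,0],
    [-0.8,1,0,0,0,0,0]
  ]
}}

```text
t: 13.92
eef_pos: [0.378, -0.3293, 0.1963]
tool_rot: [[0.993, 0.119, 0.0], [0.119, -0.993, 0.0], [0.0, -0.0, -1.0]]
wrist_force: [1.2, -0.3, 0.5]
opening: 0.0855
gripper_force: 0.0
```

Call:
{"fn": "step_arm", "kwargs": {
  "steps": [
    [0,1,0,0,0,0,0],
    [0,1,0,0,0,0,0],
    [0,0.5,0,0,0,0,0],
    [0,0,0,0,0,0,0],
    [0,0,0,0,0,0,0]
  ]
}}

```text
t: 14.33
eef_pos: [0.387, -0.39, 0.1956]
tool_rot: [[0.993, 0.119, -0.0], [0.119, -0.993, 0.001], [-0.0, -0.001, -1.0]]
wrist_force: [0.1, 0.5, -0.1]
opening: 0.0856
gripper_force: 0.0
```

```bash
cat >> h.py <<'E'
def bars(s,g=G,zr=None):
    P=cloud(s)
    for d in r.silhouettes('bar',s):
        m=d['pixels']&(s['range_z']>0); q=P[m]
        if len(q)<30: continue
        zt=np.percentile(q[:,2],90) if zr is None else zr; q=q[abs(q[:,2]-zt)<.004]
        if len(q)<30: continue
        b=cv2.minAreaRect((q[:,:2]*1000).astype(np.float32)); bp=cv2.boxPoints(b)
        e=max([bp[1]-bp[0],bp[2]-bp[1]],key=np.linalg.norm)
        print('bar',round(d['score'],2),np.median(s['pixels'][m],0),'z',round(zt,3),'world c',np.round(b[0],1),'size',np.round(b[1],1),'dir deg',round(np.degrees(np.arctan2(e[1],e[0])),2),'board c',np.round(tob(np.array(b[0])/1000,g)*1000,1))
E
python3 - <<'E'
from h import *
st(); s=r.snapshot('wrist');bars(s); save(s,'w5.png'); print(r.read_state()['joint_positions'],r.read_state()['eef_pos'])
E
```

```text
t 14.3333 board xy mm [[-168.2 -341.8]] z 195.6 yaw-board -0.0029 [ 0.1  0.5 -0.1] 0.08557558870423397
bar 0.89 [231. 231. 229.] z 0.016 world c [ 438.6 -385.6] size [199.7  25.1] dir deg 11.1 board c [[-116.5 -343.7]]
bar 0.65 [230.  43.  39.] z 0.016 world c [ 550.6 -610. ] size [83.3 27. ] dir deg 11.21 board c [[ -32.6 -580. ]]
bar 0.63 [166. 166. 163.] z 0.02 world c [ 207.9 -370.8] size [ 34.  146.5] dir deg -51.66 board c [[-343.6 -301. ]]
[-9.36662517e-01  3.17260425e-01 -6.61107976e-02  1.18816145e+00
  3.03336347e-04  2.08497644e+00] [ 0.38715389 -0.38920954  0.19601326]
```

View pics/w5.png

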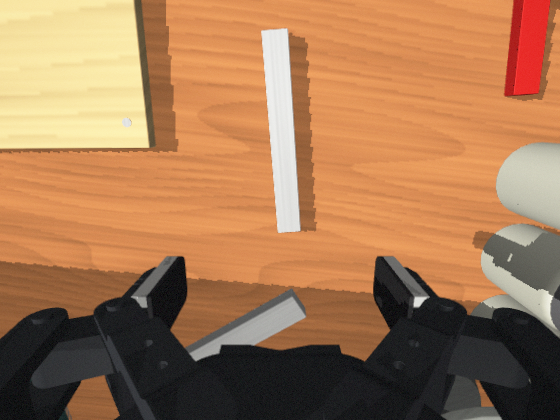

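The bar is at (280,130), length 199.7 mm, top at 16 mm, direction 11.1°. The fingers straddle it, and the larger grey bar lies below at (250,330). I grasp it at its middle.

Call:
{"fn": "step_arm", "kwargs": {
  "steps": [
    [1,0.1,0,0,0,-0.5,0.3],
    [1,0,0,0,0,-0.57,0.3],
    [0.06,0,1,0,0,0,0.3],
    [0,0,1,0,0,0,0.3],
    [0,0,1,0,0,0,0.3],
    [0,0,1,0,0,0,0.3],
    [0,0,1,0,0,0,0.3],
    [0,0,1,0,0,0,0.3],
    [0,0,0.5,0,0,0,0.3],
    [0,0,0,0,0,0,0.3]
  ],
  "force": 60
}}

```text
t: 15.27
eef_pos: [0.4374, -0.3833, 0.0313]
tool_rot: [[0.981, 0.194, -0.003], [0.194, -0.981, 0.003], [-0.002, -0.004, -1.0]]
wrist_force: [-0.2, 0.7, -0.9]
opening: 0.0599
gripper_force: 0.0
```

```bash
python3 - <<'E'
from h import *
st(); e=r.read_state(); print(e['eef_pos'],np.degrees(np.arctan2(e['tool_rot'][1][0],e['tool_rot'][0][0])))
E
```

```text
t 15.2667 board xy mm [[-117.4 -341.3]] z 31.3 yaw-board 0.0733 [-0.2  0.7 -0.9] 0.05985418836668978
[ 0.43742849 -0.38330269  0.03132161] 11.170977303434057
```

Call:
{"fn": "step_arm", "kwargs": {
  "steps": [
    [0.02,0.1,0.5,0,0,0,0.3],
    [0,0,0.4,0,0,0,0.3],
    [0,0,0.18,0,0,0,0.3],
    [0,0,0,0,0,0,0.8],
    [0,0,0,0,0,0,0.8],
    [0,0,0,0,0,0,1],
    [0,0,0,0,0,0,1],
    [0,0,0,0,0,0,1]
  ],
  "force": 60
}}

```text
t: 15.93
eef_pos: [0.4395, -0.388, 0.0075]
tool_rot: [[0.981, 0.193, 0.001], [0.193, -0.981, -0.0], [0.001, 0.0, -1.0]]
wrist_force: [-1.1, 3.3, 7.5]
opening: 0.0228
gripper_force: 59.3
```

Call:
{"fn": "step_arm", "kwargs": {
  "steps": [
    [0,0,-0.5,0,0,0,1],
    [0,0,-1,0,0,0,1],
    [0,0,-1,0,0,0,1],
    [0,0,-1,0,0,0,1],
    [0,0,-0.5,0,0,0,1],
    [0,0,0,0,0,0,1]
  ]
}}

```text
t: 16.43
eef_pos: [0.4402, -0.3891, 0.1095]
tool_rot: [[0.981, 0.193, 0.003], [0.193, -0.981, -0.003], [0.002, 0.004, -1.0]]
wrist_force: [0.5, -1.3, -6.0]
opening: 0.0227
gripper_force: 60.7
```

```bash
python3 - <<'E'
from h import *
st(); s=r.snapshot('wrist');bars(s); e=r.read_state(); print(e['eef_pos'],e['gripper_force'])
E
```

```text
t 16.4333 board xy mm [[-115.3 -347.4]] z 109.5 yaw-board 0.0721 [ 0.5 -1.3 -6. ] 0.022674148962743237
bar 0.64 [235. 235. 233.] z 0.118 world c [ 466.1 -383.7] size [145.7  25.2] dir deg 11.06 board c [[ -89.  -345.1]]
bar 0.41 [176.  34.  32.] z 0.004 world c [ 513.4 -604.9] size [11.   2.9] dir deg 5.86 board c [[ -68.9 -570.5]]
[ 0.43923151 -0.38799473  0.10625885] 60.67242980003357
```

Gripped and lifted (23 mm opening, 60 N). I carry it over the board and turn it.

Call:
{"fn": "step_arm", "kwargs": {
  "steps": [
    [0.28,-0.6,0,0,0,0,1],
    [0.28,-1,0,0,0,0,1],
    [0.28,-1,0,0,0,0,1],
    [0.28,-1,0,0,0,0,1],
    [0.28,-1,0,0,0,0,1],
    [0.28,-1,0,0,0,0,1],
    [0.28,-1,0,0,0,0,1],
    [0.28,-1,0,0,0,0,1],
    [0.28,-1,0,0,0,0,1],
    [0.28,-1,0,0,0,0,1],
    [0.28,-1,0,0,0,0,1],
    [0.28,-1,0,0,0,0,1]
  ]
}}

```text
t: 17.53
eef_pos: [0.4648, -0.0855, 0.1053]
tool_rot: [[0.981, 0.193, -0.002], [0.193, -0.981, 0.001], [-0.002, -0.001, -1.0]]
wrist_force: [1.4, -0.5, -5.7]
opening: 0.0229
gripper_force: 60.7
```

Call:
{"fn": "step_arm", "kwargs": {
  "steps": [
    [0.28,-1,0,0,0,0,1],
    [0.28,-1,0,0,0,0,1],
    [0.28,-1,0,0,0,0,1],
    [0.28,-1,0,0,0,0,1],
    [0.18,-0.8,0,0,0,0,1],
    [0,-0.4,0,0,0,0,1],
    [0,0,0,0,0,-0.5,1],
    [0,0,0,0,0,-1,1],
    [0,0,0,0,0,-1,1],
    [0,0,0,0,0,-1,1],
    [0,0,0,0,0,-1,1],
    [0,0,0,0,0,-1,1]
  ]
}}

```text
t: 18.53
eef_pos: [0.4718, 0.0463, 0.1055]
tool_rot: [[0.836, 0.549, -0.002], [0.549, -0.836, -0.0], [-0.002, -0.001, -1.0]]
wrist_force: [0.4, 1.0, -6.0]
opening: 0.0228
gripper_force: 60.8
```

Call:
{"fn": "step_arm", "kwargs": {
  "steps": [
    [0,0,0,0,0,-1,1],
    [0,0,0,0,0,-1,1],
    [0,0,0,0,0,-1,1],
    [0,0,0,0,0,-1,1],
    [0,0,0,0,0,-1,1],
    [0,0,0,0,0,-1,1],
    [0,0,0,0,0,-1,1],
    [0,0,0,0,0,-1,1],
    [0,0,0,0,0,-1,1],
    [0,0,0,0,0,-1,1],
    [0,0,0,0,0,-1,1],
    [0,0,0,0,0,-1,1]
  ]
}}

```text
t: 19.53
eef_pos: [0.4718, 0.0463, 0.1055]
tool_rot: [[0.151, 0.988, -0.002], [0.988, -0.151, 0.0], [-0.0, -0.002, -1.0]]
wrist_force: [-0.5, -0.3, -6.3]
opening: 0.0227
gripper_force: 60.8
```

Call:
{"fn": "step_arm", "kwargs": {
  "steps": [
    [0,0,0,0,0,-1,1],
    [0,0,0,0,0,-1,1],
    [0,0,0,0,0,-1,1],
    [0,0,0,0,0,-0.97,1],
    [0,0,0,0,0,0,1],
    [0,0,0,0,0,0,1]
  ]
}}

```text
t: 20.03
eef_pos: [0.4721, 0.0463, 0.1059]
tool_rot: [[-0.119, 0.993, -0.001], [0.993, 0.119, 0.0], [0.0, -0.001, -1.0]]
wrist_force: [1.0, -0.9, -5.5]
opening: 0.0231
gripper_force: 60.8
```

```bash
python3 - <<'E'
from h import *
st(); s=r.snapshot('wrist');bars(s); save(s,'w6.png'); s=r.snapshot('top');bars(s);tiles(s)
E
```

```text
t 20.0333 board xy mm [[-30.8  81. ]] z 105.9 yaw-board 1.5687 [ 1.  -0.9 -5.5] 0.023064068834042373
bar 0.78 [175. 176. 173.] z 0.114 world c [467.3  73.8] size [ 25.3 145.4] dir deg -83.16 board c [[-32.2 108.8]]
bar 0.91 [165.  33.  23.] z 0.019 world c [ 606.8 -596.7] size [196.3  26.5] dir deg 10.75 board c [[  24.9 -573.6]]
bar 0.59 [163. 160. 157.] z 0.023 world c [ 171.7 -326.3] size [ 31.9 256.3] dir deg -51.06 board c [[-374.2 -252.5]]
bar 0.44 [133.  127.5 114.5] z 0.116 world c [477.5 -14.6] size [24.2 71.4] dir deg -83.86 board c [[-32.8  19.9]]
tile 0.82 0.01 [ 243.4 -110.5] [90. 90.] 25.3
tile 0.79 0.028 [62.7 -8.3] [88.2 90. ] 89.5
```

View pics/w6.png

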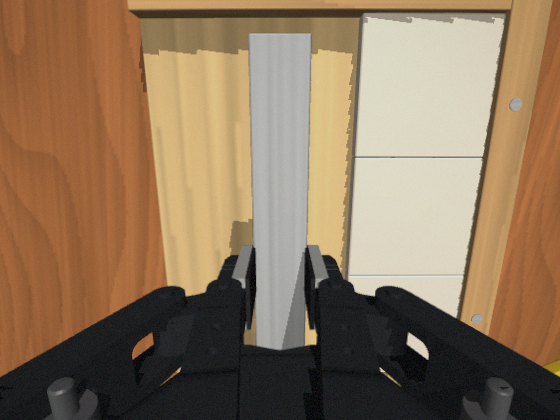

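The bar at (280,190) is parallel to the butted row, which reaches the end batten at the top of the picture. I lower it about 25 mm in front of the row.

Call:
{"fn": "step_arm", "kwargs": {
  "steps": [
    [0,0,0.6,0,0,0,1],
    [0,0,0.8,0,0,0,1],
    [0,0,0.8,0,0,0,1],
    [0,0,0.5,0,0,0,1],
    [0,0,0.3,0,0,0,1],
    [0,0,0.15,0,0,0,1],
    [0,0,0.04,0,0,0,1],
    [0,0,0.04,0,0,0,1],
    [0,0,0,0,0,0,1]
  ]
}}

```text
t: 21.03
eef_pos: [0.4732, 0.0464, 0.0263]
tool_rot: [[-0.122, 0.993, 0.001], [0.993, 0.122, -0.0], [-0.0, 0.001, -1.0]]
wrist_force: [-0.3, -0.4, -5.4]
opening: 0.0229
gripper_force: 60.7
```

```bash
python3 - <<'E'
from h import *
st(); s=r.snapshot('wrist');bars(s)
E
```

```text
t 21.0333 board xy mm [[-29.7  80.9]] z 26.3 yaw-board 1.5709 [-0.3 -0.4 -5.4] 0.022945524327607127
bar 0.7 [169. 169. 166.] z 0.035 world c [468.2  73.8] size [ 25.5 145.4] dir deg -83.06 board c [[-31.3 108.7]]
```

Call:
{"fn": "step_arm", "kwargs": {
  "steps": [
    [0,0,0.05,0,0,0,1],
    [0,0,0.04,0,0,0,1],
    [0,0,0,0,0,0,1]
  ]
}}

```text
t: 21.38
eef_pos: [0.4733, 0.0464, 0.0254]
tool_rot: [[-0.122, 0.993, 0.002], [0.993, 0.122, -0.0], [-0.001, 0.002, -1.0]]
wrist_force: [-9.0, -0.2, 31.7]
opening: 0.023
gripper_force: 65.1
```

Call:
{"fn": "step_arm", "kwargs": {
  "steps": [
    [0,0,0,0,0,0,0.6],
    [0,0,0,0,0,0,0.45],
    [0,0,0,0,0,0,0.45],
    [0,0,0,0,0,0,0.45],
    [0,0,-0.3,0,0,0,0.45],
    [0,0,-0.7,0,0,0,0.4],
    [0,0,-1,0,0,0,0.4],
    [0,0,-1,0,0,0,0.4],
    [0,0,0,0,0,0,0.4]
  ]
}}

```text
t: 22.13
eef_pos: [0.4748, 0.0463, 0.1028]
tool_rot: [[-0.122, 0.993, 0.006], [0.993, 0.122, -0.0], [-0.001, 0.005, -1.0]]
wrist_force: [2.3, -1.2, 0.3]
opening: 0.0512
gripper_force: 0.0
```

```bash
python3 - <<'E'
from h import *
st(); s=r.snapshot('wrist');bars(s);tiles(s)
E
```

```text
t 22.1333 board xy mm [[-28.1  80.6]] z 102.8 yaw-board 1.5711 [ 2.3 -1.2  0.3] 0.05120285613772278
bar 0.71 [167. 167. 165.] z 0.034 world c [471.8  47. ] size [ 25.2 200.4] dir deg -83.02 board c [[-31.   81.6]]
tile 0.92 0.03 [60.8 -1.1] [94.5 79.7] 74.5
tile 0.9 0.03 [ 65.  170.1] [91.4 91.5] 0.0
tile 0.85 0.03 [64.8 79.4] [91.7 91.2] 90.0
tile 0.19 0.033 [-31.   81.6] [ 25.2 200.4] 0.0
```

The bar lies flat at board (-31, 81.6) mm, parallel to the row. I turn back and push it snug with both fingers.

Call:
{"fn": "step_arm", "kwargs": {
  "steps": [
    [0,0,0,0,0,0.5,0.3],
    [0,0,0,0,0,1,0.3],
    [0,0,0,0,0,1,0.3],
    [0,0,0,0,0,1,0.3],
    [0,0,0,0,0,1,0.3],
    [0,0,0,0,0,1,0.3],
    [0,0,0,0,0,1,0.3],
    [0,0,0,0,0,1,0.3],
    [0,0,0,0,0,1,0.3],
    [0,0,0,0,0,1,0.3],
    [0,0,0,0,0,1,0.3],
    [0,0,0,0,0,1,0.3]
  ]
}}

```text
t: 23.28
eef_pos: [0.4721, 0.0465, 0.0975]
tool_rot: [[0.632, 0.775, -0.002], [0.775, -0.632, 0.0], [-0.001, -0.002, -1.0]]
wrist_force: [-0.4, -0.5, 0.6]
opening: 0.0598
gripper_force: 0.0
```

Call:
{"fn": "step_arm", "kwargs": {
  "steps": [
    [0,0,0,0,0,1,0.3],
    [0,0,0,0,0,1,0.3],
    [0,0,0,0,0,1,0.3],
    [0,0,0,0,0,1,0.3],
    [0,0,0,0,0,1,0.3],
    [0,0,0,0,0,1,0.3],
    [0,0,0,0,0,1,0.3],
    [0,0,0,0,0,1,0.3],
    [0,0,0,0,0,1,0.3],
    [0,0,0,0,0,1,0.3],
    [0,0,0,0,0,1,0.3],
    [-0.8,0,0,0,0,0,0.3]
  ]
}}

```text
t: 24.28
eef_pos: [0.4547, 0.044, 0.0976]
tool_rot: [[0.993, 0.117, 0.0], [0.117, -0.993, 0.0], [0.0, -0.0, -1.0]]
wrist_force: [-0.2, 0.2, -0.9]
opening: 0.0601
gripper_force: 0.0
```

Call:
{"fn": "step_arm", "kwargs": {
  "steps": [
    [-0.8,0,0,0,0,0,0.3],
    [0,0,1,0,0,0,0.3],
    [0,0,1,0,0,0,0.3],
    [0,0,0.7,0,0,0,0.3],
    [0,0,0.4,0,0,0,0.3],
    [0,0,0.2,0,0,0,0.3],
    [0,0,0,0,0,0,0.3]
  ]
}}

```text
t: 24.87
eef_pos: [0.432, 0.0417, 0.0148]
tool_rot: [[0.993, 0.122, -0.003], [0.122, -0.993, 0.0], [-0.003, -0.001, -1.0]]
wrist_force: [-0.4, -0.5, 0.8]
opening: 0.06
gripper_force: 0.0
```

```bash
python3 - <<'E'
from h import *
st(); s=r.snapshot('wrist');bars(s);tiles(s)
E
```

```text
t 24.8667 board xy mm [[-71.2  81.2]] z 14.8 yaw-board 0.0002 [-0.4 -0.5  0.8] 0.0599835798763123
bar 0.77 [169. 169. 166.] z 0.034 world c [471.8  47. ] size [ 25.7 201.3] dir deg -83.02 board c [[-31.   81.7]]
tile 0.94 0.03 [ 28.3 157. ] [64.9 18.4] 89.6
tile 0.69 0.03 [28.2 80.2] [18.  90.2] 0.1
```

Call:
{"fn": "step_arm", "kwargs": {
  "steps": [
    [0.2,0,-0.12,0,0,0,0.3],
    [0.3,0,0,0,0,0,0.3],
    [0.3,0,0,0,0,0,0.3],
    [0.3,0,0,0,0,0,0.3],
    [0.3,0,0,0,0,0,0.3],
    [0.3,0,0,0,0,0,0.3],
    [0.2,0,0,0,0,0,0.3],
    [0.12,0,0,0,0,0,0.3],
    [0.08,0,0,0,0,0,0.3],
    [0.04,0,0,0,0,0,0.3],
    [0,0,0,0,0,0,0.3]
  ]
}}

```text
t: 25.93
eef_pos: [0.4863, 0.0481, 0.019]
tool_rot: [[0.993, 0.122, -0.0], [0.122, -0.993, 0.0], [-0.0, -0.0, -1.0]]
wrist_force: [-1.9, 0.3, -0.7]
opening: 0.0598
gripper_force: 1.1
```

```bash
python3 - <<'E'
from h import *
st(); s=r.snapshot('wrist');bars(s);tiles(s)
E
```

```text
t 25.9333 board xy mm [[-16.5  81. ]] z 19.0 yaw-board 0.0003 [-1.9  0.3 -0.7] 0.05978173547087409
bar 0.55 [158. 157. 154.] z 0.034 world c [508.9  51.9] size [ 27.3 201. ] dir deg -83.02 board c [[ 6.4 82. ]]
tile 0.94 0.03 [56.5 -2.2] [74.5 77. ] 0.6
tile 0.93 0.03 [ 56.6 163.8] [79.7 74.5] 89.5
tile 0.85 0.03 [56.4 80.1] [74. 91.] 0.0
```

Nearly snug: the bar is at x = 6.4 mm and should reach 7.5. I press on gently until the force rises, then back off and lift clear.

Call:
{"fn": "step_arm", "kwargs": {
  "steps": [
    [0.04,0,0,0,0,0,0.3],
    [0.04,0,0,0,0,0,0.3],
    [0,0,0,0,0,0,0.3]
  ]
}}

```text
t: 26.33
eef_pos: [0.4879, 0.0483, 0.019]
tool_rot: [[0.993, 0.122, -0.001], [0.122, -0.993, -0.0], [-0.001, 0.0, -1.0]]
wrist_force: [-5.4, -1.0, 2.0]
opening: 0.0599
gripper_force: 2.6
```

Call:
{"fn": "step_arm", "kwargs": {
  "steps": [
    [0.03,0,0,0,0,0,0.3],
    [0.03,0,0,0,0,0,0.3],
    [0,0,0,0,0,0,0.3]
  ]
}}

```text
t: 26.58
eef_pos: [0.4879, 0.0483, 0.0189]
tool_rot: [[0.993, 0.121, -0.003], [0.121, -0.993, -0.001], [-0.003, 0.0, -1.0]]
wrist_force: [-12.5, -2.4, 8.3]
opening: 0.0598
gripper_force: 6.3
```

Call:
{"fn": "step_arm", "kwargs": {
  "steps": [
    [-0.3,0,0,0,0,0,0.3],
    [-0.5,0,-0.2,0,0,0,0.3],
    [-1,0,-1,0,0,0,0.3],
    [-1,0,-1,0,0,0,0.3],
    [-0.5,0,-1,0,0,0,0.3],
    [0,0,-1,0,0,0,0.3],
    [0,0,-1,0,0,0,0.3],
    [0,0,-1,0,0,0,0.3],
    [0,0,-1,0,0,0,0.3],
    [0,0,-1,0,0,0,0.3],
    [0,0,0,0,0,0,0.3],
    [0,0,0,0,0,0,0.3]
  ]
}}

```text
t: 27.58
eef_pos: [0.408, 0.0384, 0.2251]
tool_rot: [[0.993, 0.122, 0.003], [0.122, -0.993, -0.0], [0.003, 0.001, -1.0]]
wrist_force: [0.2, -1.1, -0.4]
opening: 0.0597
gripper_force: 0.0
```

```bash
python3 - <<'E'
from h import *
st(); s=r.snapshot('wrist');bars(s);tiles(s);save(s,'w7.png')
g,e=board(cloud(s)[s['range_z']>0],G); print(g,e)
E
```

```text
t 27.5833 board xy mm [[-95.4  80.8]] z 225.1 yaw-board 0.0001 [ 0.2 -1.1 -0.4] 0.05972225179651626
bar 0.93 [129. 128. 126.] z 0.02 world c [ 154.3 -302.6] size [ 32.4 178.1] dir deg -51.33 board c [[-388.6 -226.8]]
bar 0.62 [198. 198. 194.] z 0.034 world c [510.3  51.5] size [ 25.8 199.8] dir deg -83.06 board c [[ 7.7 81.5]]
tile 0.82 0.03 [53.2 -9.2] [66.4 92.1] 0.0
tile 0.71 0.03 [53.2 80.5] [90.9 65.8] 90.0
tile 0.71 0.03 [ 52.9 170.3] [91.3 67.1] 89.9
[ 0.51114842 -0.03079804  0.1201077 ] 5.178116994775351
```

View pics/w7.png

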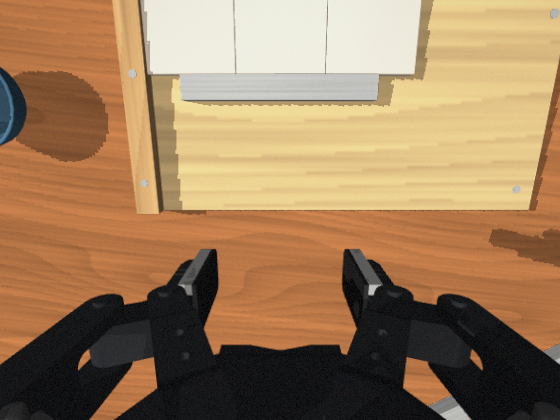

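The row at (150–415, 0–75) is butted and square. The bar at (280,87) is snug and centred (x 7.7, y 81.5 mm), and the arm is clear. I hand in.

```bash
python3 -c "
from rig import r
print(r.hand_in())"
```

```text
the job is handed in; nothing more can be done
None
```

The three tiles lie flat and butted in one row in the batten corner, with the steel bar snug and centred along their near edges. I handed the job in at about 28 s; the hand-in returned no verdict.

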